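# Present a ball in its dish to the funnel

### The arm

A 6-joint arm with a two-finger parallel gripper is mounted at the origin on the work surface. World frame = base frame: x ahead of the robot, y to its left, z up, the work surface at z = 0. Lengths are in m, angles in degrees, forces in N, time in s.
With the tool pointing down it reaches from about 0.325 to 0.9 m from the base axis. Payload 6.1 kg.
Tool frame: the origin (TCP) lies at the very end of the fingers, on their centre line; the grasp point (between the pads) lies 19 mm behind it (env.pinch_z is the distance from the TCP to the grasp point, in m); z points along the fingers, y is the line along which they close (so a half turn about z gives the same grasp; the last joint's range is limited). The gripper opens to 87 mm and grips with 3 to 60 N. Pads are 19 mm wide; open, the fingers measure 117 mm over their backs; the gripper's body (75 mm by 190 mm) begins 51 mm behind the grasp point.
Start: joints at [66.285, 12.628, 87.462, -0, 79.91, -7.225], TCP at [0.177, 0.599, 0.192] pointing down, gripper open.
Joint ranges: [-170.65, 170.65], [-52.31, 119.04], [5.05, 147.46], [-71.25, 251.25], [11.57, 151.72], [-153.62, 153.62]. Speed limits (degrees/s): [147.25, 147.25, 172.46, 180, 180, 180].

### API

Orientations are given as a 3x3 rotation matrix whose columns are the frame's x, y, z axes.
In Python, from plant import status, imaging, ticket, env gives the robot as it stands.
- The arm moves only by the tool jog_arm, never from a script. Its argument "moves" is a list of rows, each an object with "travel": the shift along the tool's x, y, z in m, a list of three; "turn": the turn, a rotation vector about the tool's x, y, z in degrees, a list of three. In form: [{"travel": [x, y, z], "turn": [wx, wy, wz]}, ...]. A call has 1 to 5 rows; each row is the pose to reach, as a shift and turn from the pose commanded when the call began, along the tool's axes at that moment; what a row does not reach only later rows make up. A row lasts 1/12 s, in which the tool goes at most 41.7 mm and 7.16 degrees, less where a joint would pass 70% of its speed; a pose out of reach is approached as far as the arm can. A call with a gripper value outside its range is refused whole. "hand" is the finger opening in m, from 0 to 0.087, set as the call begins (left out, the last holds). The fingers move at their own pace and stop on an object; "newtons" is the grip in N (left out, the last holds). Time passes only in rows, so rows that repeat a pose let the fingers close. It gives the time, the measured TCP pose, the force, the opening and the grip force at its end, in the units of the state.
- status.observe(): the state, without advancing time (a new reading comes with each control period).
- imaging.grab_frame(name): name is "scene" or "top" or "wrist"; returns a dict with "frame" (384x512x3 uint8, blue, green, red), "mtx" (3x3 intrinsics, pixels), "k1" (the pictures are not rectified: a ray, as slopes to the right and down, at radius r is drawn at 1 + k1 r^2 times it, then the intrinsics apply), "origin" and "orientation" of the camera in the world; the wrist camera has in their place "tool_from_camera" (4x4, takes a point from camera to tool coordinates, whose origin is the TCP and whose axes are the flange's). Camera axes: x right, y down, z forward; pixel columns grow to the right and rows downward; lengths in m; the calibration is good to about 2 mm. A picture is of the moment at which its call begins: read the wrist's pose just before it. There is no depth.
- ticket.hand_in(): hands the job in; it is judged then, once.
The state is a dict: "t": time; "joint_pos": joint angles; "dq": joint speeds; "joint_torque": joint torques, N m; "ee_pos": TCP position; "tcp_rot": TCP orientation; "contact_force": force on the tool from outside, world axes, zero at the start; "ft_torque": the same for the moment, N m; "gripper_width": opening from 0.0 (shut) to 1.0 (fully open); "grasp_force": force on a finger pad.
Only numpy, scipy, OpenCV 4.12 (cv2) and the standard library are available. Lean on these libraries where they do the work, as an engineer would, in place of code of your own. Each camera call takes 0.05 s, during which the arm holds its last target. There are 200 camera calls.

### The job

Pick up the shallow metal dish by its arched handle, with the loose white ball lying in it, and turn it about a quarter turn so that its spout points straight at the funnel stand's column, square to the stand. Bring the spout's lip over the middle of the funnel, 1 to 4 cm above its rim, and finish there still holding the dish, level, still and touching nothing else, ready to tip. Go gently: the ball must stay in the middle of the dish all the way and must not be touched, the dish must not tilt noticeably or knock the stand, and the jar, wrench and carton nearby must stay where they are.

Things in the scene. Friction and masses are not known exactly. Their poses are not given: they have to be found in the camera images.
- dish: Shallow round metal dish, loose on the bench, about 0.3 kg, 122 mm across, rim 27 mm high, flat foot 70 mm across. Origin: centre of its underside, z up. A 36 mm wide spout sticks out along +x to 100 mm from the centre. A handle arches over the middle, in the y-z plane, and carries the dish balanced. At the start the spout points to the robot's left (+y) within about 20 degrees.
- dish_middle (a point): Lowest point of the dish's inside, 6 mm above the centre of its underside; axes as the dish. From here the inside slopes up at 7 degrees out to radius 30 mm, then at 32 degrees to the rim.
- dish_grip (a point): Centre of the handle's black grip bar, 92 mm above the dish's underside; axes as the dish. The bar runs along the dish's y: 78 mm long, 12 mm wide (along x), 16 mm tall; take it from above, fingers closing along the dish's x. Two 7 mm rods lead from its ends down to the rim at y = +59 and -59 mm.
- spout_lip (a point): The outer end of the spout's floor, 100 mm from the dish's centre along its +x and 27 mm above its underside; axes as the dish.
- ball: White ceramic ball, 25 mm across, about 45 g, lying loose in the middle of the dish below the handle; it rolls easily. Its frame turns with it as it rolls.
- ball_center (a point): Centre of the white ball.
- funnel_stand: Fixed stand holding a metal funnel over a glass jar. Origin: on the bench under the funnel's centre, z up. Its column, 14 mm thick, 162 mm high, stands behind the funnel at x = +80 mm; base plate from x = -55 to +95 mm, 110 mm wide. The dish comes from the open front (-x), its x along the stand's x. The front faces the robot within about 15 degrees, left or right of the dish's start.
- funnel_mouth (a point): Centre of the funnel's mouth at its rim, 140 mm above the bench; the mouth is 76 mm across; axes as the stand.
- jar: Bystander: closed jar, 56 mm across, 75 mm tall, loose. Origin: centre of its underside.
- wrench: Bystander: steel wrench lying flat. Origin: underside.
- carton: Bystander: cardboard carton 90 x 120 x 70 mm, loose. Origin: centre of its underside.
Things that resemble listed ones, but are neither listed nor needed, are in the scene too. Leave any blue or turquoise look-alike of the dish alone.

How it is judged:
By the outcome, as a careful person would: the job done as asked, in the order asked, and still so for the second after the job is handed in, while the arm keeps its last pose, push and grip.
It also fails if it takes over 51 s, if anything falls off the work surface, if the arm or the gripper's body presses on something with over 40 N, if the wrist force passes 120 N, or if a joint passes its speed limit or range.

## Working session

There is one attempt and no reset: what is moved stays moved. The work goes in short steps, Python scripts to look and compute and a tool call to move; the robot and the scene stay as the last step left them, time stands still between calls to the robot, and variables do not carry over. Pictures are saved under pics/ and viewed, at most 10 in all, crops included, and the job is handed in when it is done.

Besides the shell and the picture viewer there is one more tool, called after "Emit:" as name([rows], argument=value, ...), one row to a line, values as JSON. jog_arm: Moves the arm, as the interface text tells. Its arguments: {"type":"object","properties":{"moves":{"type":"array"},"hand":{"type":"number"},"newtons":{"type":"number"}},"required":["moves"]}

```bash
mkdir -p pics; ls
python3 - <<'E'
from plant import status,imaging,env
import cv2,numpy as np
s=status.observe();print(s)
ims=[]
for n in ("scene","top"):
    d=imaging.grab_frame(n);cv2.imwrite(f"pics/{n}0.png",d["frame"]);ims.append(d)
    print(n,d["mtx"],d["k1"],d["origin"],d["orientation"])
E
```

```text
pics
{'t': 0.0, 'joint_pos': array([ 6.62859719e+01,  1.26746298e+01,  8.75258239e+01,  3.94713784e-04,
        7.99081696e+01, -7.22348465e+00]), 'dq': array([ 0.01812657, -0.01807191,  0.0352757 , -0.01116947,  0.02852758,
        0.04523067]), 'joint_torque': array([-2.11884733e-03, -4.94623339e+01, -3.87365985e+01,  6.99829613e-02,
        5.75644593e-02, -1.84566425e-04]), 'ee_pos': array([0.17712628, 0.59868175, 0.19084336]), 'tcp_rot': array([[-9.58866159e-01,  2.83857531e-01, -7.68661079e-04],
       [ 2.83858465e-01,  9.58864625e-01, -1.73303001e-03],
       [ 2.45108298e-04, -1.87993478e-03, -9.99998203e-01]]), 'contact_force': array([-0.67044355,  0.48501787,  0.35805053]), 'ft_torque': array([ 0.03285636, -0.00504959,  0.02148828]), 'grasp_force': 0.0, 'gripper_width': 0.9958435169320486}
scene [[412.7668309    0.         253.92137497]
 [  0.         412.7668309  189.74332272]
 [  0.           0.           1.        ]] 0.03502380709325211 [1.40139957 0.35072773 0.93090079] [[-0.35204959  0.65016591 -0.67330927]
 [ 0.93588233  0.23405691 -0.26332798]
 [-0.01361419 -0.72284276 -0.69087843]]
top [[352.28836607   0.         244.10436107]
 [  0.         352.28836607 193.33027155]
 [  0.           0.           1.        ]] -0.04569009997845846 [0.51955574 0.03006682 1.03253266] [[-0.02432221 -0.99510193  0.09581535]
 [-0.99965512  0.02325957 -0.01219189]
 [ 0.00990355 -0.09607884 -0.99532446]]
```

View pics/top0.png

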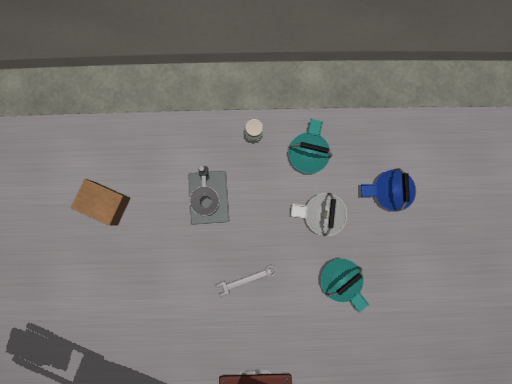

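View pics/scene0.png

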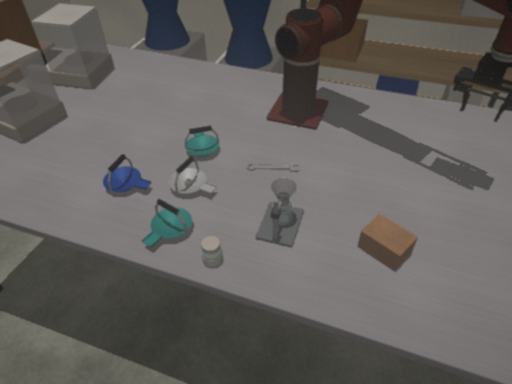

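The top view shows four similar dishes:
- metal/white at (327,215), spout at (299,211) pointing left (+y)
- blue at (395,190)
- turquoise at (309,153)
- turquoise at (342,281)

Only the pale metal one fits the description. The funnel is at (205,200) with its column at (204,172). The jar is at (254,130), the wrench at (246,281) and the carton at (100,202). I'll confirm with an enlarged crop and measure.

```bash
cat > h.py <<'E'
import cv2,numpy as np
def rays(d,px,s=None):
    px=np.asarray(px,float).reshape(-1,1,2)
    u=cv2.undistortPoints(px,d["mtx"],np.array([d["k1"],0,0,0.]))[:,0]
    v=np.c_[u,np.ones(len(u))]
    if "origin" in d: R,o=np.array(d["orientation"]),np.array(d["origin"])
    else:
        T=np.eye(4);T[:3,:3]=s["tcp_rot"];T[:3,3]=s["ee_pos"];T=T@d["tool_from_camera"];R,o=T[:3,:3],T[:3,3]
    return o,v@R.T
def plane(d,px,z,s=None):
    o,v=rays(d,px,s);return o+v*((z-o[2])/v[:,2])[:,None]
def cross(d1,p1,d2,p2):
    o1,a=rays(d1,p1);o2,b=rays(d2,p2);a,b=a[0],b[0]
    k=np.linalg.lstsq(np.c_[a,-b],o2-o1,rcond=None)[0]
    P,Q=o1+k[0]*a,o2+k[1]*b;return (P+Q)/2,np.linalg.norm(P-Q)
def proj(d,P):
    R=np.array(d["orientation"]);r=cv2.Rodrigues(R.T)[0]
    return cv2.projectPoints(np.asarray(P,float).reshape(-1,1,3),r,-R.T@d["origin"],d["mtx"],np.array([d["k1"],0,0,0.]))[0][:,0]
E
python3 - <<'E'
from plant import imaging
from h import *
t=imaging.grab_frame("top");s=imaging.grab_frame("scene")
a=cv2.resize(t["frame"][150:250,180:360],None,fx=4,fy=4,interpolation=cv2.INTER_CUBIC)
b=cv2.resize(s["frame"][150:250,160:320],None,fx=2,fy=2)
cv2.imwrite("pics/c1.png",a)
print(plane(t,[[327,215]],.027),plane(t,[[299,211]],.027),plane(t,[[205,200]],.14),plane(t,[[204,172]],.16))
E
```

```text
[[ 0.54844566 -0.21819059  0.027     ]] [[ 0.56189547 -0.13807912  0.027     ]] [[0.59078522 0.11882958 0.14      ]] [[0.65949778 0.11839693 0.16      ]]
```

View pics/c1.png

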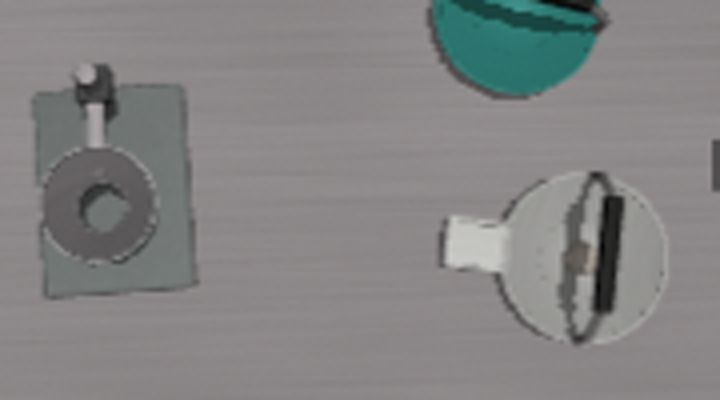

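The crop confirms it: a pale metal dish with its spout to the left and a black bar whose centre is at crop (608,253), the dish centre at (583,258) and the lip at (445,241). The funnel's centre is at crop (99,205) and the base plate corners are at (33,95), (185,85), (198,284) and (45,297).

```bash
cat >> h.py <<'E'
from scipy.spatial.transform import Rotation as Ro
def pose(p,yaw):  # tool down, tool y at world yaw (deg)
    c,s=np.cos(np.radians(yaw)),np.sin(np.radians(yaw))
    return np.array(p,float),np.array([[-s,c,0],[c,s,0],[0,0,-1.]])
def rel(A,B):
    return A[1].T@(B[0]-A[0]),Ro.from_matrix(A[1].T@B[1]).as_rotvec(degrees=True)
E
python3 - <<'E'
from plant import imaging
from h import *
t=imaging.grab_frame("top")
f=lambda p:np.array(p,float)/4+[180-.375,150-.375]
yaw=lambda v:np.degrees(np.arctan2(v[1],v[0]))
c=plane(t,f([[583,258],[445,241]]),.027);print(c,yaw(c[1]-c[0]))
b=plane(t,f([[608,253],[616,197],[602,311]]),.1);print(b,yaw(b[1]-b[2]))
m=plane(t,f([[99,205]]),.14);print(m)
q=plane(t,f([[33,95],[185,85],[198,284],[45,297]]),.01);print(q,yaw(q[0]-q[3]),yaw(q[1]-q[2]),yaw(q[0]-q[1]),q.mean(0))
R=np.array([[-.9589,.2839,0],[.2839,.9589,0],[0,0,-1]])
A=(np.array([.177,.599,.192]),pose([0,0,0],73.51)[1])
print(rel(A,pose([.547,-.215,.25],80)))
E
```

```text
[[ 0.55106713 -0.21361565  0.027     ]
 [ 0.56568455 -0.11487907  0.027     ]] 81.57883950784857
[[ 0.55167608 -0.21281736  0.1       ]
 [ 0.58887075 -0.21997481  0.1       ]
 [ 0.51340175 -0.2070234   0.1       ]] -9.737805822193613
[[0.58859457 0.12044697 0.14      ]]
[[0.6805937  0.18090634 0.01      ]
 [0.68540195 0.06939801 0.01      ]
 [0.53965947 0.06281783 0.01      ]
 [0.53287826 0.17358631 0.01      ]] 2.836969276771439 2.585112498538578 92.4690703290107 [0.60963334 0.12167712 0.01      ]
(array([-0.58583391, -0.67549584, -0.058     ]), array([ 0.  ,  0.  , -6.49]))
```

Emit:
jog_arm([
  {"travel": [-0.02,-0.023,-0.012],"turn": [0,0,0]},
  {"travel": [-0.044,-0.05,-0.024],"turn": [0,0,0]},
  {"travel": [-0.068,-0.077,-0.036],"turn": [0,0,0]},
  {"travel": [-0.092,-0.105,-0.048],"turn": [0,0,0]},
  {"travel": [-0.116,-0.132,-0.058],"turn": [0,0,0]},
], hand=0.087)

```text
t: 0.67
ee_pos: [0.2515, 0.4383, 0.2506]
tcp_rot: [[-0.959, 0.283, 0.0], [0.283, 0.959, 0.0], [-0.0, 0.0, -1.0]]
contact_force: [0.8, 0.1, 0.7]
gripper_width: 0.995
grasp_force: 0.0
```

Emit:
jog_arm([
  {"travel": [-0.026,-0.03,0],"turn": [0,0,0]},
  {"travel": [-0.052,-0.06,0],"turn": [0,0,0]},
  {"travel": [-0.078,-0.09,0],"turn": [0,0,0]},
  {"travel": [-0.104,-0.12,0],"turn": [0,0,0]},
  {"travel": [-0.13,-0.15,0],"turn": [0,0,0]},
])

```text
t: 1.08
ee_pos: [0.3335, 0.2574, 0.2501]
tcp_rot: [[-0.959, 0.283, 0.001], [0.283, 0.959, 0.0], [-0.001, 0.001, -1.0]]
contact_force: [1.5, 0.6, -0.5]
gripper_width: 1.003
grasp_force: 0.0
```

Emit:
jog_arm([
  {"travel": [-0.026,-0.03,0],"turn": [0,0,0]},
  {"travel": [-0.052,-0.06,0],"turn": [0,0,0]},
  {"travel": [-0.078,-0.09,0],"turn": [0,0,0]},
  {"travel": [-0.104,-0.12,0],"turn": [0,0,0]},
  {"travel": [-0.13,-0.15,0],"turn": [0,0,0]},
])

```text
t: 1.5
ee_pos: [0.4157, 0.0764, 0.2502]
tcp_rot: [[-0.959, 0.284, 0.001], [0.284, 0.959, 0.0], [-0.001, 0.0, -1.0]]
contact_force: [0.9, 1.2, 1.2]
gripper_width: 1.002
grasp_force: 0.0
```

Emit:
jog_arm([
  {"travel": [-0.026,-0.03,0],"turn": [0,0,0]},
  {"travel": [-0.052,-0.06,0],"turn": [0,0,0]},
  {"travel": [-0.078,-0.09,0],"turn": [0,0,0]},
  {"travel": [-0.104,-0.12,0],"turn": [0,0,0]},
  {"travel": [-0.13,-0.15,0],"turn": [0,0,0]},
])

```text
t: 1.92
ee_pos: [0.4978, -0.1045, 0.25]
tcp_rot: [[-0.959, 0.284, 0.0], [0.284, 0.959, -0.0], [-0.0, 0.0, -1.0]]
contact_force: [0.8, 0.9, 0.3]
gripper_width: 1.005
grasp_force: 0.0
```

Emit:
jog_arm([
  {"travel": [-0.025,-0.027,0],"turn": [0,0,-2]},
  {"travel": [-0.05,-0.054,0],"turn": [0,0,-5]},
  {"travel": [-0.07,-0.076,0],"turn": [0,0,-7.5]},
  {"travel": [-0.0836,-0.0903,0],"turn": [0,0,-7.5]},
  {"travel": [-0.0836,-0.0903,0],"turn": [0,0,-7.5]},
])

```text
t: 2.33
ee_pos: [0.5525, -0.2164, 0.249]
tcp_rot: [[-0.987, 0.159, -0.001], [0.159, 0.987, -0.001], [0.0, -0.001, -1.0]]
contact_force: [-0.0, -0.3, 0.4]
gripper_width: 0.998
grasp_force: 0.0
```

Emit:
jog_arm([
  {"travel": [0,0,0],"turn": [0,0,0]},
  {"travel": [0,0,0],"turn": [0,0,0]},
])

```text
t: 2.5
ee_pos: [0.5515, -0.2121, 0.2496]
tcp_rot: [[-0.988, 0.156, -0.001], [0.156, 0.988, 0.001], [0.001, 0.001, -1.0]]
contact_force: [0.3, -0.7, -0.6]
gripper_width: 1.001
grasp_force: 0.0
```

Run:
```python
from plant import status,imaging
from h import *
s=status.observe();d=imaging.grab_frame("wrist");cv2.imwrite("pics/w1.png",d["frame"])
import pickle;pickle.dump((s,d),open("w1.pkl","wb"))
print(s["ee_pos"],s["contact_force"],np.round(d["tool_from_camera"],4),d["mtx"][0,0])
```

```text
[ 0.55154124 -0.21209003  0.24962915] [ 0.26284511 -0.66064459 -0.59404623] [[ 7.000e-04 -9.580e-01 -2.867e-01  7.960e-02]
 [ 1.000e+00  8.000e-04 -3.000e-04  2.000e-04]
 [ 5.000e-04 -2.867e-01  9.580e-01 -1.933e-01]
 [ 0.000e+00  0.000e+00  0.000e+00  1.000e+00]] 283.9604621196693
```

View pics/w1.png

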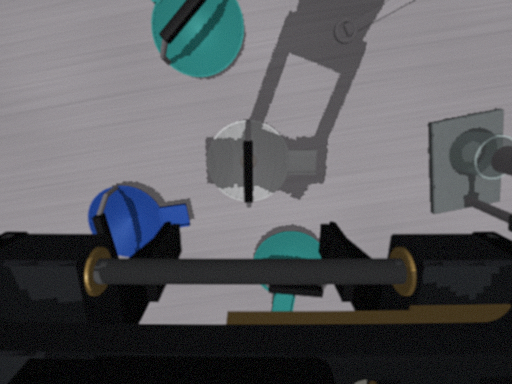

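In the wrist view the pale dish is at (249,162), with the black bar running vertically from (249,141) to (249,203) and the spout to the right at (320,162). I'll mask the bar and measure it.

Run:
```python
import pickle
from h import *
s,d=pickle.load(open("w1.pkl","rb"))
g=d["frame"].max(2)[125:212,225:275]
m=(g<45).astype(np.uint8)
n,l,st,c=cv2.connectedComponentsWithStats(m)
for k in range(1,n):
    if st[k,4]>60: print(st[k]+[225,125,0,0,0],c[k]+[225,125])
k=1+np.argmax(st[1:,4]);pts=np.argwhere(l==k)[:,::-1]+[225,125]
(x,y),(w,h),a=cv2.minAreaRect(pts.astype(np.float32));print(x,y,w,h,a)
bx=cv2.boxPoints(((x,y),(w,h),a));bx=bx[np.argsort(bx[:,1])]
e=np.array([bx[:2].mean(0),bx[2:].mean(0),pts.mean(0)]);print(e)
P=plane(d,e,.100,s);print(P,np.linalg.norm(P[0]-P[1]),np.degrees(np.arctan2(*(P[1]-P[0])[[1,0]])))
print((P-s["ee_pos"])@s["tcp_rot"])
```

```text
[244 141   9  61 472] [247.65042373 170.12076271]
248.0 171.0 60.0 8.0 90.0
[[248.         141.        ]
 [248.         201.        ]
 [247.65042373 170.12076271]]
[[ 0.51155037 -0.20760743  0.1       ]
 [ 0.58635041 -0.21952924  0.1       ]
 [ 0.54665516 -0.21363838  0.1       ]] 0.07574413759605535 -9.055768402385434
[[ 0.04007223 -0.00192398  0.14966215]
 [-0.03567184 -0.00200038  0.14959752]
 [ 0.00445623 -0.00239034  0.14963148]]
```

Emit:
jog_arm([
  {"travel": [0.0005,-0.001,0.02],"turn": [0,0,0]},
  {"travel": [0.001,-0.001,0.05],"turn": [0,0,0]},
  {"travel": [0.001,-0.001,0.08],"turn": [0,0,0]},
  {"travel": [0.001,-0.001,0.1],"turn": [0,0,0]},
  {"travel": [0.001,-0.001,0.11],"turn": [0,0,0]},
])

```text
t: 2.97
ee_pos: [0.5488, -0.2112, 0.1368]
tcp_rot: [[-0.988, 0.155, -0.004], [0.155, 0.988, 0.002], [0.004, 0.002, -1.0]]
contact_force: [0.4, 0.1, 0.2]
gripper_width: 0.998
grasp_force: 0.0
```

Emit:
jog_arm([
  {"travel": [0,0,0],"turn": [0,0,0]},
  {"travel": [0,0,0],"turn": [0,0,0]},
  {"travel": [0,0,0],"turn": [0,0,0]},
])

```text
t: 3.22
ee_pos: [0.552, -0.2138, 0.1422]
tcp_rot: [[-0.988, 0.156, 0.003], [0.156, 0.988, -0.002], [-0.003, -0.001, -1.0]]
contact_force: [0.5, -0.4, 0.1]
gripper_width: 0.999
grasp_force: 0.0
```

Run:
```python
from plant import status,imaging
from h import *
s=status.observe();d=imaging.grab_frame("wrist");cv2.imwrite("pics/w2.png",d["frame"])
import pickle;pickle.dump((s,d),open("w2.pkl","wb"))
print(s["ee_pos"],s["tcp_rot"])
```

```text
[ 0.55200394 -0.21379408  0.14217836] [[-0.98779988  0.15570188  0.00288486]
 [ 0.15569779  0.98780345 -0.00159196]
 [-0.00309755 -0.00112337 -0.99999457]]
```

View pics/w2.png

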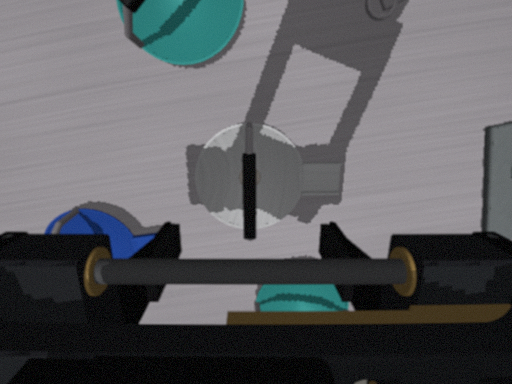

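The dish is at (249,178), with the bar at column 249 from row 153 to 239 and centred between the fingers. The arm sways by about 2 mm after stops, so moves should be smooth.

Run:
```python
import pickle
from h import *
s,d=pickle.load(open("w2.pkl","rb"))
x0,y0=225,145
m=(d["frame"].max(2)[y0:246,x0:275]<45).astype(np.uint8)
n,l,st,c=cv2.connectedComponentsWithStats(m)
k=1+np.argmax(st[1:,4]);pts=np.argwhere(l==k)[:,::-1]+[x0,y0]
print(st[k]+[x0,y0,0,0,0])
r=[pts[abs(pts[:,1]-v)<8].mean(0) for v in (165,228)]
e=np.array([r[0],r[1],[249,pts[:,1].min()],[249,pts[:,1].max()+1]]);print(e)
P=plane(d,e,.100,s);print(P,np.degrees(np.arctan2(*(P[1]-P[0])[[1,0]])))
print((P-s["ee_pos"])@s["tcp_rot"])
```

```text
[243 154  13  85 983]
[[248.60655738 165.09836066]
 [249.5        228.        ]
 [249.         154.        ]
 [249.         239.        ]]
[[ 0.5200718  -0.20957104  0.1       ]
 [ 0.57706667 -0.21776552  0.1       ]
 [ 0.51084397 -0.20778099  0.1       ]
 [ 0.58778235 -0.21991109  0.1       ]] -8.181674473175402
[[ 3.23307337e-02 -7.52983338e-04  4.20792845e-02]
 [-2.52446599e-02  2.66900703e-05  4.22567522e-02]
 [ 4.17246834e-02 -4.21556980e-04  4.20498138e-02]
 [-3.61636663e-02 -4.24253464e-04  4.22910811e-02]]
```

Emit:
jog_arm([
  {"travel": [0.001,0,0.012],"turn": [0,0,0]},
  {"travel": [0.001,0,0.028],"turn": [0,0,0]},
  {"travel": [0.001,0,0.046],"turn": [0,0,0]},
  {"travel": [0.001,0,0.06],"turn": [0,0,0]},
  {"travel": [0.001,0,0.067],"turn": [0,0,0]},
])

```text
t: 3.68
ee_pos: [0.5487, -0.2129, 0.0709]
tcp_rot: [[-0.988, 0.156, -0.002], [0.156, 0.988, 0.001], [0.002, 0.001, -1.0]]
contact_force: [-0.2, 0.8, 1.5]
gripper_width: 0.998
grasp_force: 0.0
```

Emit:
jog_arm([
  {"travel": [0,0,0],"turn": [0,0,0]},
  {"travel": [0,0,0],"turn": [0,0,0]},
  {"travel": [0,0,0],"turn": [0,0,0]},
  {"travel": [0,0,0],"turn": [0,0,0]},
  {"travel": [0,0,0],"turn": [0,0,0]},
], hand=0.03, newtons=8)

```text
t: 4.1
ee_pos: [0.5506, -0.2138, 0.0741]
tcp_rot: [[-0.988, 0.156, 0.002], [0.156, 0.988, -0.001], [-0.002, -0.001, -1.0]]
contact_force: [-0.5, -0.2, -0.7]
gripper_width: 0.708
grasp_force: 0.0
```

Emit:
jog_arm([
  {"travel": [0,0,0],"turn": [0,0,0]},
  {"travel": [0,0,0],"turn": [0,0,0]},
  {"travel": [0,0,0],"turn": [0,0,0]},
], hand=0.02)

```text
t: 4.35
ee_pos: [0.5499, -0.2135, 0.0732]
tcp_rot: [[-0.988, 0.156, 0.0], [0.156, 0.988, -0.0], [-0.0, -0.0, -1.0]]
contact_force: [-0.5, -0.1, -0.7]
gripper_width: 0.477
grasp_force: 0.0
```

Emit:
jog_arm([
  {"travel": [0,0,0],"turn": [0,0,0]},
  {"travel": [0,0,0],"turn": [0,0,0]},
  {"travel": [0,0,0],"turn": [0,0,0]},
  {"travel": [0,0,0],"turn": [0,0,0]},
  {"travel": [0,0,0],"turn": [0,0,0]},
], hand=0.017)

```text
t: 4.77
ee_pos: [0.5498, -0.2134, 0.0729]
tcp_rot: [[-0.988, 0.156, -0.0], [0.156, 0.988, 0.0], [0.0, 0.0, -1.0]]
contact_force: [-0.3, -0.1, 0.9]
gripper_width: 0.206
grasp_force: 0.0
```

Emit:
jog_arm([
  {"travel": [0,0,0],"turn": [0,0,0]},
  {"travel": [0,0,0],"turn": [0,0,0]},
], hand=0.0145)

```text
t: 4.93
ee_pos: [0.5498, -0.2134, 0.073]
tcp_rot: [[-0.988, 0.156, 0.0], [0.156, 0.988, -0.0], [-0.0, -0.0, -1.0]]
contact_force: [0.4, 0.1, 0.3]
gripper_width: 0.177
grasp_force: 0.0
```

Emit:
jog_arm([
  {"travel": [0,0,0],"turn": [0,0,0]},
  {"travel": [0,0,0],"turn": [0,0,0]},
  {"travel": [0,0,0],"turn": [0,0,0]},
], hand=0.011)

```text
t: 5.18
ee_pos: [0.5498, -0.2134, 0.0729]
tcp_rot: [[-0.988, 0.156, -0.0], [0.156, 0.988, -0.0], [0.0, -0.0, -1.0]]
contact_force: [-0.3, 0.4, -0.4]
gripper_width: 0.131
grasp_force: 0.0
```

Emit:
jog_arm([
  {"travel": [0,0,0],"turn": [0,0,0]},
  {"travel": [0,0,0],"turn": [0,0,0]},
  {"travel": [0,0,0],"turn": [0,0,0]},
  {"travel": [0,0,0],"turn": [0,0,0]},
  {"travel": [0,0,0],"turn": [0,0,0]},
], hand=0.0, newtons=25)

```text
t: 5.6
ee_pos: [0.5498, -0.2134, 0.0729]
tcp_rot: [[-0.988, 0.156, 0.0], [0.156, 0.988, -0.0], [-0.0, -0.0, -1.0]]
contact_force: [0.3, -1.2, 0.1]
gripper_width: 0.003
grasp_force: 0.0
```

The gripper shut on nothing, so I'll look.

Run:
```python
from plant import status,imaging
from h import *
import pickle
s=status.observe();d=imaging.grab_frame("wrist");b=imaging.grab_frame("scene");t=imaging.grab_frame("top")
pickle.dump((s,d,b,t),open("w3.pkl","wb"))
A=cv2.resize(d["frame"],(400,300));B=cv2.resize(b["frame"][100:250,90:290],(400,300),interpolation=cv2.INTER_CUBIC)
C=cv2.resize(t["frame"][130:280,240:440],(400,300),interpolation=cv2.INTER_CUBIC)
D=cv2.resize(d["frame"][140:260,170:330],(400,300),interpolation=cv2.INTER_CUBIC)
cv2.imwrite("pics/m3.png",np.vstack([np.hstack([A,B]),np.hstack([C,D])]))
print(s["ee_pos"],s["gripper_width"],s["grasp_force"])
```

```text
[ 0.54979883 -0.21338348  0.07293988] 0.0031876497188555782 0.0
```

View pics/m3.png

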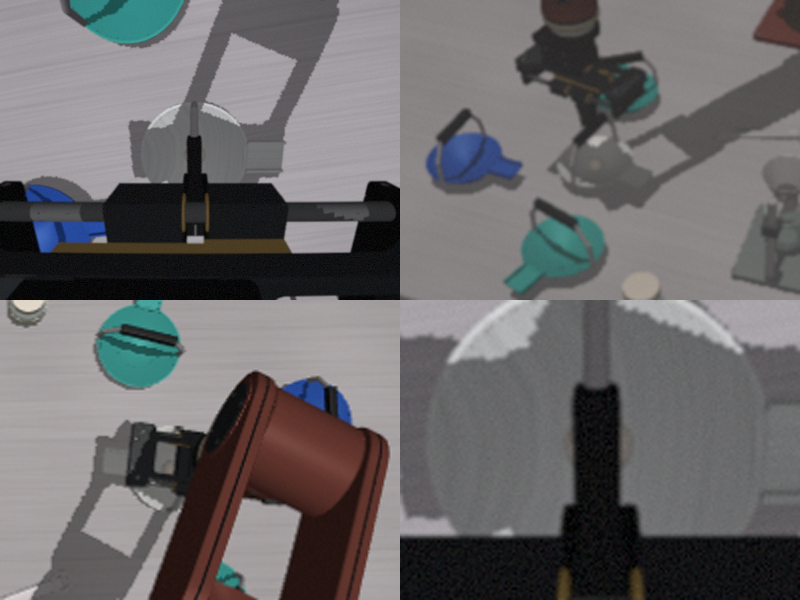

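The lower-right crop suggests the fingertips (top edge near wrist row 222) closed just above the bar instead of around it, and the scene crop agrees. I'll check where the tips really are against the stated TCP.

Run:
```python
from plant import env
from h import *
import pickle
print(env.pinch_z,[a for a in dir(env) if a[0]!='_'])
s,d,b,t=pickle.load(open("w3.pkl","rb"))
p=s["ee_pos"]
for k in (0,.019,.032,.05): print(k,proj(b,p+[0,0,k])[0])
im=cv2.resize(b["frame"][100:200,140:240],(600,600),interpolation=cv2.INTER_CUBIC)
im=cv2.convertScaleAbs(im,alpha=1.8)
for k,c in ((0,(0,0,255)),(.032,(0,255,0))):
    q=(proj(b,p+[0,0,k])[0]-[140,100]+.5)*6; cv2.circle(im,tuple(int(v) for v in q),4,c,1)
cv2.imwrite("pics/s4.png",im)
```

```text
0.0187 ['Unreachable', 'pinch_z']
0 [185.8910996  169.14302801]
0.019 [185.1184415  164.57362109]
0.032 [184.58032037 161.39321628]
0.05 [183.82216748 156.91512871]
```

View pics/s4.png

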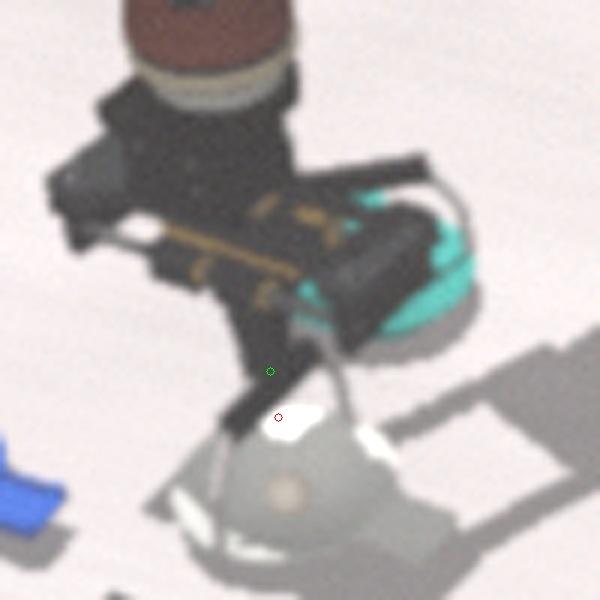

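In the scene crop the fingers end right at the bar top, near the green mark about 32 mm above the stated TCP (red), and the wrist view gives the same length. So the real fingertips end about 32 mm short of the stated TCP. The dish and ball (288,493) are undisturbed. I'll open, go about 28 mm lower and close again.

Emit:
jog_arm([
  {"travel": [0,0,0],"turn": [0,0,0]},
  {"travel": [0,0,0],"turn": [0,0,0]},
  {"travel": [0,0,0],"turn": [0,0,0]},
  {"travel": [0,0,0],"turn": [0,0,0]},
  {"travel": [0,0,0],"turn": [0,0,0]},
], hand=0.05, newtons=8)

```text
t: 6.17
ee_pos: [0.5498, -0.2134, 0.0729]
tcp_rot: [[-0.988, 0.156, 0.0], [0.156, 0.988, 0.0], [-0.0, 0.0, -1.0]]
contact_force: [-0.5, 0.4, -0.5]
gripper_width: 0.296
grasp_force: 0.0
```

Emit:
jog_arm([
  {"travel": [0,0,0],"turn": [0,0,0]},
  {"travel": [0,0,0],"turn": [0,0,0]},
  {"travel": [0,0,0.002],"turn": [0,0,0]},
  {"travel": [0,0,0.005],"turn": [0,0,0]},
  {"travel": [0,0,0.009],"turn": [0,0,0]},
])

```text
t: 6.58
ee_pos: [0.5499, -0.2134, 0.0638]
tcp_rot: [[-0.988, 0.156, 0.0], [0.156, 0.988, -0.0], [-0.0, -0.0, -1.0]]
contact_force: [0.5, -0.0, 0.2]
gripper_width: 0.561
grasp_force: 0.0
```

Emit:
jog_arm([
  {"travel": [0,0,0.005],"turn": [0,0,0]},
  {"travel": [0,0,0.01],"turn": [0,0,0]},
  {"travel": [0,0,0.015],"turn": [0,0,0]},
  {"travel": [0,0,0.018],"turn": [0,0,0]},
  {"travel": [0,0,0.02],"turn": [0,0,0]},
])

```text
t: 7.0
ee_pos: [0.5494, -0.2132, 0.043]
tcp_rot: [[-0.988, 0.156, -0.001], [0.156, 0.988, 0.001], [0.001, 0.0, -1.0]]
contact_force: [-0.6, -0.3, 0.2]
gripper_width: 0.575
grasp_force: 0.0
```

Emit:
jog_arm([
  {"travel": [0,0,0],"turn": [0,0,0]},
  {"travel": [0,0,0],"turn": [0,0,0]},
  {"travel": [0,0,0],"turn": [0,0,0]},
  {"travel": [0,0,0],"turn": [0,0,0]},
  {"travel": [0,0,0],"turn": [0,0,0]},
], hand=0.016)

```text
t: 7.42
ee_pos: [0.55, -0.2135, 0.0443]
tcp_rot: [[-0.988, 0.156, 0.001], [0.156, 0.988, -0.0], [-0.001, -0.0, -1.0]]
contact_force: [-0.2, -0.5, 0.0]
gripper_width: 0.283
grasp_force: 0.0
```

Run:
```python
from plant import status,imaging
from h import *
import pickle
s=status.observe();d=imaging.grab_frame("wrist");b=imaging.grab_frame("scene")
pickle.dump((s,d,b),open("w5.pkl","wb"))
B=cv2.convertScaleAbs(cv2.resize(b["frame"][120:200,140:220],(400,400),interpolation=cv2.INTER_CUBIC),alpha=1.8)
D=cv2.convertScaleAbs(cv2.resize(d["frame"][140:300,176:336],(400,400),interpolation=cv2.INTER_CUBIC),alpha=2.5)
cv2.imwrite("pics/m5.png",np.hstack([B,D]))
print(s["ee_pos"],s["gripper_width"],s["grasp_force"],s["contact_force"])
```

```text
[ 0.55003041 -0.21349304  0.04428105] 0.28325773745718913 0.0 [-0.1794263  -0.46119255  0.02210224]
```

View pics/m5.png

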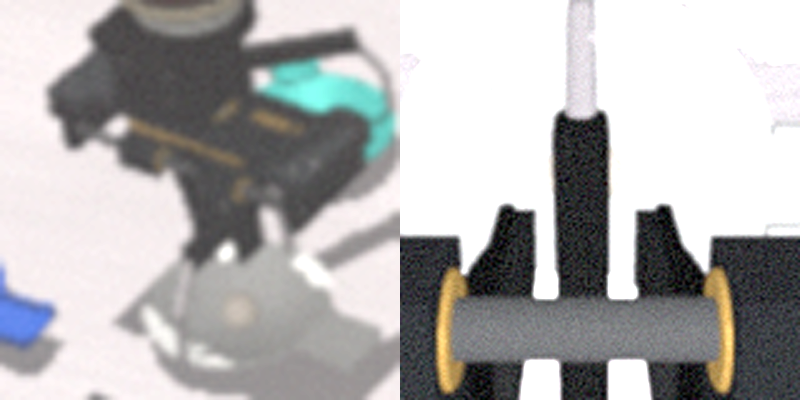

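The bar is now between the fingertips, with a left gap of about 20 px and a right gap of about 29 px in the crop, and the tips reach most of the way down it. I'll shift 1 mm toward -y, lower 3 mm, then close gently.

Emit:
jog_arm([
  {"travel": [0,-0.0005,0.001],"turn": [0,0,0]},
  {"travel": [0,-0.001,0.003],"turn": [0,0,0]},
  {"travel": [0,-0.001,0.003],"turn": [0,0,0]},
  {"travel": [0,-0.001,0.003],"turn": [0,0,0]},
], hand=0.015)

```text
t: 7.85
ee_pos: [0.5494, -0.2143, 0.0407]
tcp_rot: [[-0.988, 0.156, -0.0], [0.156, 0.988, 0.0], [0.0, 0.0, -1.0]]
contact_force: [-0.0, -0.1, 0.2]
gripper_width: 0.176
grasp_force: 0.0
```

Emit:
jog_arm([
  {"travel": [0,0,0],"turn": [0,0,0]},
  {"travel": [0,0,0],"turn": [0,0,0]},
], hand=0.013)

```text
t: 8.02
ee_pos: [0.5497, -0.2144, 0.041]
tcp_rot: [[-0.988, 0.156, 0.0], [0.156, 0.988, 0.0], [-0.0, 0.0, -1.0]]
contact_force: [0.5, -0.7, 0.1]
gripper_width: 0.149
grasp_force: 0.0
```

Emit:
jog_arm([
  {"travel": [0,0,0],"turn": [0,0,0]},
  {"travel": [0,0,0],"turn": [0,0,0]},
  {"travel": [0,0,0],"turn": [0,0,0]},
], hand=0.01)

```text
t: 8.27
ee_pos: [0.5497, -0.2142, 0.0409]
tcp_rot: [[-0.988, 0.156, 0.0], [0.156, 0.988, 0.0], [-0.0, 0.0, -1.0]]
contact_force: [0.7, 0.9, -0.2]
gripper_width: 0.137
grasp_force: 8.0
```

Emit:
jog_arm([
  {"travel": [0,0,0],"turn": [0,0,0]},
  {"travel": [0,0,0],"turn": [0,0,0]},
  {"travel": [0,0,0],"turn": [0,0,0]},
], hand=0.0, newtons=25)

```text
t: 8.52
ee_pos: [0.5497, -0.2143, 0.0409]
tcp_rot: [[-0.988, 0.156, 0.0], [0.156, 0.988, 0.0], [-0.0, 0.0, -1.0]]
contact_force: [1.3, 1.5, 0.2]
gripper_width: 0.13
grasp_force: 25.0
```

Gripped (25 N, opening about 12 mm). Lifting smoothly.

Emit:
jog_arm([
  {"travel": [0,0,-0.0005],"turn": [0,0,0]},
  {"travel": [0,0,-0.002],"turn": [0,0,0]},
  {"travel": [0,0,-0.005],"turn": [0,0,0]},
  {"travel": [0,0,-0.01],"turn": [0,0,0]},
  {"travel": [0,0,-0.017],"turn": [0,0,0]},
], newtons=35)

```text
t: 8.93
ee_pos: [0.549, -0.2141, 0.0577]
tcp_rot: [[-0.988, 0.156, -0.001], [0.156, 0.988, 0.001], [0.002, 0.0, -1.0]]
contact_force: [-0.3, 0.1, -3.6]
gripper_width: 0.134
grasp_force: 35.0
```

Emit:
jog_arm([
  {"travel": [0,0,-0.009],"turn": [0,0,0]},
  {"travel": [0,0,-0.019],"turn": [0,0,0]},
  {"travel": [0,0,-0.029],"turn": [0,0,0]},
  {"travel": [0,0,-0.039],"turn": [0,0,0]},
  {"travel": [0,0,-0.049],"turn": [0,0,0]},
])

```text
t: 9.35
ee_pos: [0.5499, -0.2145, 0.1085]
tcp_rot: [[-0.988, 0.156, 0.001], [0.156, 0.988, -0.0], [-0.001, -0.0, -1.0]]
contact_force: [-0.1, -0.2, -3.5]
gripper_width: 0.134
grasp_force: 35.0
```

Emit:
jog_arm([
  {"travel": [0,0,-0.01],"turn": [0,0,0]},
  {"travel": [0,0,-0.02],"turn": [0,0,0]},
  {"travel": [0,0,-0.03],"turn": [0,0,0]},
  {"travel": [0,0,-0.039],"turn": [0,0,0]},
  {"travel": [0,0,-0.047],"turn": [0,0,0]},
])

```text
t: 9.77
ee_pos: [0.5498, -0.2145, 0.1552]
tcp_rot: [[-0.988, 0.156, 0.001], [0.156, 0.988, -0.0], [-0.001, -0.0, -1.0]]
contact_force: [0.5, -0.0, -2.6]
gripper_width: 0.135
grasp_force: 35.0
```

Emit:
jog_arm([
  {"travel": [0,0,-0.008],"turn": [0,0,0]},
  {"travel": [0,0,-0.015],"turn": [0,0,0]},
  {"travel": [0,0,-0.021],"turn": [0,0,0]},
  {"travel": [0,0,-0.025],"turn": [0,0,0]},
  {"travel": [0,0,-0.027],"turn": [0,0,0]},
])

```text
t: 10.18
ee_pos: [0.5499, -0.2145, 0.1817]
tcp_rot: [[-0.988, 0.156, 0.001], [0.156, 0.988, -0.0], [-0.001, -0.0, -1.0]]
contact_force: [-0.2, -0.0, -3.5]
gripper_width: 0.131
grasp_force: 35.0
```

Run:
```python
from plant import status,imaging
from h import *
import pickle
s=status.observe();d=imaging.grab_frame("wrist");b=imaging.grab_frame("scene");t=imaging.grab_frame("top")
pickle.dump((s,d,b,t),open("w6.pkl","wb"))
B=cv2.convertScaleAbs(cv2.resize(b["frame"][90:190,130:230],(400,400),interpolation=cv2.INTER_CUBIC),alpha=1.8)
D=cv2.convertScaleAbs(cv2.resize(d["frame"][90:250,176:336],(400,400),interpolation=cv2.INTER_CUBIC),alpha=1.8)
cv2.imwrite("pics/m6.png",np.hstack([B,D]))
print(s["t"],s["ee_pos"],s["gripper_width"],s["grasp_force"],s["contact_force"],s["ft_torque"])
# plan: smooth combined move in tool frame rows
c0=np.array([.5495,-.2143]);st=np.array([.589,.1206]);u=np.array([np.cos(np.radians(2.7)),np.sin(np.radians(2.7))])
goal=st-.1*u;print("goal",goal,goal-c0)
```

```text
10.1833 [ 0.54988129 -0.21452047  0.18166241] 0.13139224720240728 34.98953931033611 [-0.21335666 -0.04592137 -3.45570937] [0.01027887 0.027835   0.01233773]
goal [0.48911101 0.11588935] [-0.06038899  0.33018935]
```

View pics/m6.png

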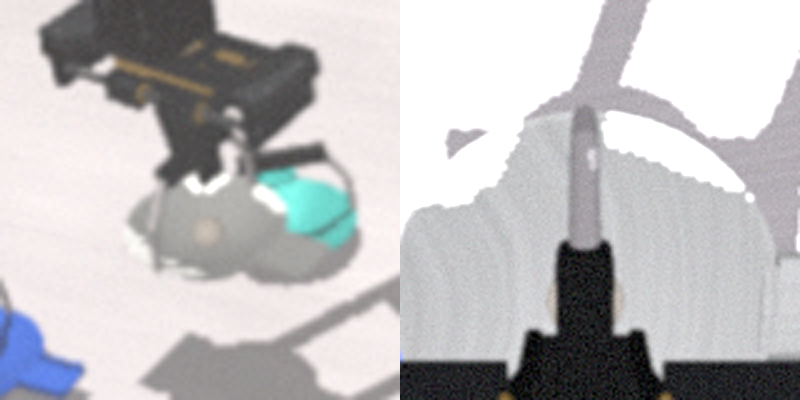

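The dish hangs level about 14 cm up. The ball sits in the middle, at (208,232) in the left crop and evenly on either side of the bar at right. Turning it in place.

Emit:
jog_arm([
  {"travel": [0,0,0],"turn": [0,0,0.5]},
  {"travel": [0,0,0],"turn": [0,0,1.5]},
  {"travel": [0,0,0],"turn": [0,0,3]},
  {"travel": [0,0,0],"turn": [0,0,5]},
  {"travel": [0,0,0],"turn": [0,0,7.5]},
])

```text
t: 10.75
ee_pos: [0.5494, -0.2143, 0.1805]
tcp_rot: [[-0.958, 0.286, -0.001], [0.286, 0.958, 0.0], [0.001, 0.0, -1.0]]
contact_force: [0.3, -0.2, -3.2]
gripper_width: 0.133
grasp_force: 35.0
```

Emit:
jog_arm([
  {"travel": [0,0,0],"turn": [0,0,3]},
  {"travel": [0,0,0],"turn": [0,0,6.5]},
  {"travel": [0,0,0],"turn": [0,0,10]},
  {"travel": [0,0,0],"turn": [0,0,14]},
  {"travel": [0,0,0],"turn": [0,0,18]},
])

```text
t: 11.17
ee_pos: [0.5494, -0.2142, 0.1804]
tcp_rot: [[-0.822, 0.57, -0.001], [0.57, 0.822, 0.0], [0.001, -0.0, -1.0]]
contact_force: [-1.1, -0.4, -4.1]
gripper_width: 0.131
grasp_force: 35.0
```

Emit:
jog_arm([
  {"travel": [0,0,0],"turn": [0,0,4]},
  {"travel": [0,0,0],"turn": [0,0,8]},
  {"travel": [0,0,0],"turn": [0,0,12]},
  {"travel": [0,0,0],"turn": [0,0,16]},
  {"travel": [0,0,0],"turn": [0,0,20]},
])

```text
t: 11.58
ee_pos: [0.5494, -0.2143, 0.1805]
tcp_rot: [[-0.577, 0.817, -0.001], [0.817, 0.577, 0.0], [0.001, -0.0, -1.0]]
contact_force: [-0.6, -0.4, -3.6]
gripper_width: 0.137
grasp_force: 35.0
```

Emit:
jog_arm([
  {"travel": [0,0,0],"turn": [0,0,4]},
  {"travel": [0,0,0],"turn": [0,0,8]},
  {"travel": [0,0,0],"turn": [0,0,12]},
  {"travel": [0,0,0],"turn": [0,0,16]},
  {"travel": [0,0,0],"turn": [0,0,20]},
])

```text
t: 12.0
ee_pos: [0.5494, -0.2142, 0.1805]
tcp_rot: [[-0.263, 0.965, -0.001], [0.965, 0.263, 0.0], [0.001, -0.001, -1.0]]
contact_force: [0.9, -0.2, -3.4]
gripper_width: 0.134
grasp_force: 35.0
```

Emit:
jog_arm([
  {"travel": [0,0,0],"turn": [0,0,4]},
  {"travel": [0,0,0],"turn": [0,0,7.5]},
  {"travel": [0,0,0],"turn": [0,0,10.3]},
  {"travel": [0,0,0],"turn": [0,0,12.2]},
  {"travel": [0,0,0],"turn": [0,0,12.8]},
])

```text
t: 12.42
ee_pos: [0.5494, -0.2143, 0.1805]
tcp_rot: [[-0.045, 0.999, -0.001], [0.999, 0.045, 0.0], [0.0, -0.001, -1.0]]
contact_force: [-0.3, 0.6, -3.2]
gripper_width: 0.139
grasp_force: 35.0
```

Emit:
jog_arm([
  {"travel": [0,0,0],"turn": [0,0,0]},
  {"travel": [0,0,0],"turn": [0,0,0]},
  {"travel": [0,0,0],"turn": [0,0,0]},
  {"travel": [0,0,0],"turn": [0,0,0]},
  {"travel": [0,0,0],"turn": [0,0,0]},
])

```text
t: 12.83
ee_pos: [0.5496, -0.2144, 0.1809]
tcp_rot: [[-0.048, 0.999, -0.0], [0.999, 0.048, 0.0], [0.0, -0.0, -1.0]]
contact_force: [-0.2, -0.2, -4.0]
gripper_width: 0.137
grasp_force: 35.0
```

Run:
```python
from plant import status,imaging
from h import *
import pickle
s=status.observe();d=imaging.grab_frame("wrist");b=imaging.grab_frame("scene");t=imaging.grab_frame("top")
pickle.dump((s,d,b,t),open("w7.pkl","wb"))
R=s["tcp_rot"];print(s["t"],s["ee_pos"],np.degrees(np.arctan2(R[1,1],R[0,1])),s["joint_pos"])
im=d["frame"];print(im.shape)
# grasp-relative goal in tool axes
g=np.array([.48911,.11589,0])-s["ee_pos"];print((g@R))
```

```text
12.8333 [ 0.54962419 -0.21437846  0.18091278] 2.724688770587895 [-2.89642096e+01  8.32300403e+00  9.35746223e+01 -2.74921138e-04
  7.81050601e+01 -3.16888417e+01]
(384, 512, 3)
[ 0.33276801 -0.04473819  0.18092154]
```

Emit:
jog_arm([
  {"travel": [0.001,-0.001,0],"turn": [0,0,0]},
  {"travel": [0.004,-0.003,0],"turn": [0,0,0]},
  {"travel": [0.009,-0.007,0],"turn": [0,0,0]},
  {"travel": [0.017,-0.013,0],"turn": [0,0,0]},
  {"travel": [0.027,-0.02,0],"turn": [0,0,0]},
])

```text
t: 13.4
ee_pos: [0.5278, -0.1878, 0.1808]
tcp_rot: [[-0.047, 0.999, -0.0], [0.999, 0.047, 0.0], [0.0, -0.0, -1.0]]
contact_force: [0.3, 0.4, -3.1]
gripper_width: 0.131
grasp_force: 35.0
```

Emit:
jog_arm([
  {"travel": [0.012,-0.007,0],"turn": [0,0,0]},
  {"travel": [0.025,-0.014,0],"turn": [0,0,0]},
  {"travel": [0.039,-0.02,0],"turn": [0,0,0]},
  {"travel": [0.053,-0.026,0],"turn": [0,0,0]},
  {"travel": [0.067,-0.031,0],"turn": [0,0,0]},
])

```text
t: 13.82
ee_pos: [0.4932, -0.1216, 0.1809]
tcp_rot: [[-0.047, 0.999, -0.0], [0.999, 0.047, 0.0], [0.0, -0.0, -1.0]]
contact_force: [0.1, -0.4, -3.7]
gripper_width: 0.133
grasp_force: 35.0
```

Emit:
jog_arm([
  {"travel": [0.014,-0.005,0],"turn": [0,0,0]},
  {"travel": [0.028,-0.009,0],"turn": [0,0,0]},
  {"travel": [0.042,-0.012,0],"turn": [0,0,0]},
  {"travel": [0.056,-0.015,0],"turn": [0,0,0]},
  {"travel": [0.07,-0.017,0],"turn": [0,0,0]},
])

```text
t: 14.23
ee_pos: [0.4735, -0.0524, 0.181]
tcp_rot: [[-0.047, 0.999, 0.0], [0.999, 0.047, 0.0], [-0.0, 0.0, -1.0]]
contact_force: [-0.4, 0.3, -3.9]
gripper_width: 0.134
grasp_force: 35.0
```

Emit:
jog_arm([
  {"travel": [0.014,-0.002,0],"turn": [0,0,0]},
  {"travel": [0.028,-0.004,0],"turn": [0,0,0]},
  {"travel": [0.042,-0.005,0],"turn": [0,0,0]},
  {"travel": [0.056,-0.006,0],"turn": [0,0,0]},
  {"travel": [0.07,-0.007,0],"turn": [0,0,0]},
])

```text
t: 14.65
ee_pos: [0.4633, 0.0172, 0.181]
tcp_rot: [[-0.048, 0.999, 0.0], [0.999, 0.048, 0.0], [0.0, 0.0, -1.0]]
contact_force: [-0.6, -0.5, -4.0]
gripper_width: 0.131
grasp_force: 35.0
```

Emit:
jog_arm([
  {"travel": [0.014,0,0],"turn": [0,0,0]},
  {"travel": [0.028,0,0],"turn": [0,0,0]},
  {"travel": [0.041,0,0],"turn": [0,0,0]},
  {"travel": [0.053,0,0],"turn": [0,0,0]},
  {"travel": [0.063,0,0],"turn": [0,0,0]},
])

```text
t: 15.07
ee_pos: [0.4603, 0.0803, 0.181]
tcp_rot: [[-0.048, 0.999, 0.0], [0.999, 0.048, 0.0], [0.0, 0.0, -1.0]]
contact_force: [-0.9, -0.3, -3.5]
gripper_width: 0.132
grasp_force: 35.0
```

Emit:
jog_arm([
  {"travel": [0.009,0,0],"turn": [0,0,0]},
  {"travel": [0.017,0,0],"turn": [0,0,0]},
  {"travel": [0.0235,0,0],"turn": [0,0,0]},
  {"travel": [0.0285,0,0],"turn": [0,0,0]},
  {"travel": [0.032,0,0],"turn": [0,0,0]},
])

```text
t: 15.48
ee_pos: [0.4591, 0.1112, 0.1809]
tcp_rot: [[-0.047, 0.999, -0.0], [0.999, 0.047, -0.0], [-0.0, -0.0, -1.0]]
contact_force: [0.6, 0.4, -3.1]
gripper_width: 0.132
grasp_force: 35.0
```

Emit:
jog_arm([
  {"travel": [0.002,0,0],"turn": [0,0,0]},
  {"travel": [0.0033,0,0],"turn": [0,0,0]},
  {"travel": [0.0038,0,0],"turn": [0,0,0]},
  {"travel": [0.0038,0,0],"turn": [0,0,0]},
  {"travel": [0.0038,0,0],"turn": [0,0,0]},
])

```text
t: 15.9
ee_pos: [0.459, 0.1142, 0.1809]
tcp_rot: [[-0.047, 0.999, 0.0], [0.999, 0.047, -0.0], [-0.0, -0.0, -1.0]]
contact_force: [-0.6, 0.1, -3.5]
gripper_width: 0.129
grasp_force: 35.0
```

Run:
```python
from plant import status,imaging
from h import *
import pickle
s=status.observe();d=imaging.grab_frame("wrist");b=imaging.grab_frame("scene");t=imaging.grab_frame("top")
pickle.dump((s,d,b,t),open("w8.pkl","wb"))
R=s["tcp_rot"];print(s["t"],s["ee_pos"],np.degrees(np.arctan2(R[1,1],R[0,1])))
W=cv2.convertScaleAbs(cv2.resize(d["frame"][100:310,230:510],(400,300),interpolation=cv2.INTER_CUBIC),alpha=1.4)
T=cv2.convertScaleAbs(cv2.resize(t["frame"][150:270,130:290],(400,300),interpolation=cv2.INTER_CUBIC),alpha=1.4)
B=cv2.convertScaleAbs(cv2.resize(b["frame"][110:260,190:390],(400,300),interpolation=cv2.INTER_CUBIC),alpha=1.4)
A=cv2.resize(d["frame"],(400,300))
cv2.imwrite("pics/m8.png",np.vstack([np.hstack([A,W]),np.hstack([T,B])]))
```

```text
15.9 [0.45903381 0.11422482 0.18092812] 2.6877479938687014
```

View pics/m8.png

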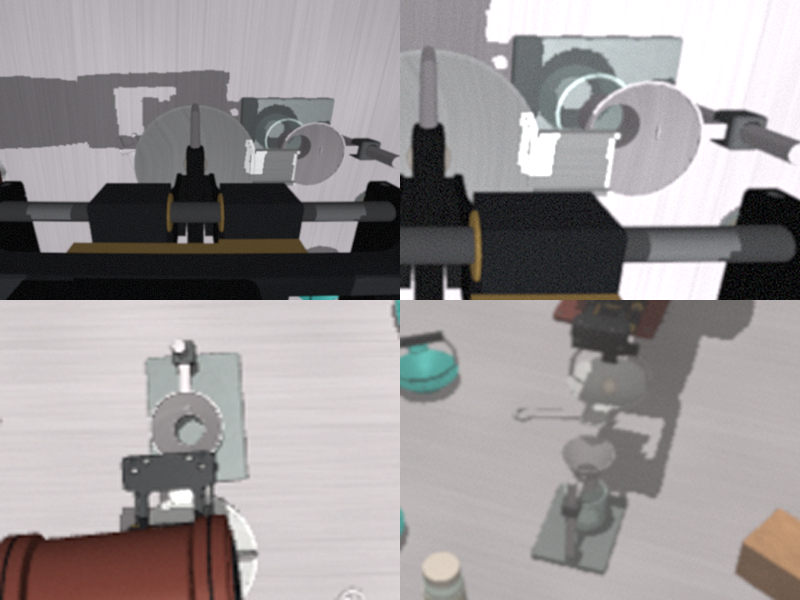

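The dish, with its spout pointing at the stand, waits about 3 cm short of the funnel. In the wrist frame the lip edge is near (380,193–231), and the funnel mouth is centred near (401,196). Casting rays for both.

Run:
```python
import pickle
from h import *
s,d,b,t=pickle.load(open("w8.pkl","rb"))
yaw=lambda v:np.degrees(np.arctan2(v[1],v[0]))
F=lambda L:np.array([[230+.7*(x-400),100+.7*y] for x,y in L],float)
lip=plane(d,F([(616,133),(609,189)]),.167,s);print("lip corners",lip,lip.mean(0),np.linalg.norm(lip[0]-lip[1]),yaw(lip[0]-lip[1])+0)
# funnel mouth: fit circle of rim points on z=.14
rim=plane(d,F([(650,81),(690,103),(703,137),(690,172),(660,192),(632,194)]),.14,s)
A=np.c_[2*rim[:,:2],np.ones(len(rim))];x=np.linalg.lstsq(A,(rim[:,:2]**2).sum(1),rcond=None)[0]
print("funnel",x[:2],np.sqrt(x[2]+x[0]**2+x[1]**2))
# top view funnel circle & column
g=lambda L:np.array([[130+.4*x,150+.4*(y-300)] for x,y in L],float)
r=plane(t,g([(152,425),(222,425),(187,391),(187,459)]),.14);print(r.mean(0))
# base plate in top: right corners, top left
q=plane(t,g([(147,356),(239,351),(246,479)]),.01);print(yaw(q[1]-q[2]),yaw(q[0]-q[1])-90)
o=s["tcp_rot"];print("expected lip", s["ee_pos"][:2]+.1*o[:2,1])
# lid edges from wrist at base plate: 
p=plane(d,F([(514,37),(682,38)]),.01,s);print("plate front-right edge yaw",yaw(p[1]-p[0]),p)
```

```text
lip corners [[0.55836128 0.13474345 0.167     ]
 [0.56038993 0.10199165 0.167     ]] [0.5593756  0.11836755 0.167     ] 0.032814567781559195 93.54438576057967
funnel [0.59064099 0.12223591] 0.03625539086199986
[0.5908593  0.11934373 0.14      ]
1.988279558712324 1.8091236680954808
expected lip [0.5589238 0.1189141]
plate front-right edge yaw 2.656126025480691 [[0.53115267 0.17375136 0.01      ]
 [0.68060872 0.18068483 0.01      ]]
```

Emit:
jog_arm([
  {"travel": [0,0.001,0],"turn": [0,0,0]},
  {"travel": [0,0.003,0],"turn": [0,0,0]},
  {"travel": [0,0.006,0],"turn": [0,0,0]},
  {"travel": [0.0005,0.01,0],"turn": [0,0,0]},
  {"travel": [0.0005,0.014,0],"turn": [0,0,0]},
])

```text
t: 16.47
ee_pos: [0.4734, 0.1157, 0.181]
tcp_rot: [[-0.047, 0.999, 0.0], [0.999, 0.047, 0.0], [0.0, 0.0, -1.0]]
contact_force: [0.4, 0.3, -2.8]
gripper_width: 0.133
grasp_force: 35.0
```

Emit:
jog_arm([
  {"travel": [0,0.004,0],"turn": [0,0,0]},
  {"travel": [0,0.008,0],"turn": [0,0,0]},
  {"travel": [0,0.0115,0],"turn": [0,0,0]},
  {"travel": [0,0.014,0],"turn": [0,0,0]},
  {"travel": [0,0.016,0],"turn": [0,0,0]},
])

```text
t: 16.88
ee_pos: [0.4893, 0.1164, 0.1809]
tcp_rot: [[-0.047, 0.999, -0.0], [0.999, 0.047, -0.0], [-0.0, -0.0, -1.0]]
contact_force: [-0.2, 0.2, -4.0]
gripper_width: 0.133
grasp_force: 35.0
```

Emit:
jog_arm([
  {"travel": [0,0.0008,0],"turn": [0,0,0]},
  {"travel": [0,0.001,0],"turn": [0,0,0]},
  {"travel": [0,0.001,0],"turn": [0,0,0]},
  {"travel": [0,0.001,0],"turn": [0,0,0]},
  {"travel": [0,0.001,0],"turn": [0,0,0]},
])

```text
t: 17.3
ee_pos: [0.4898, 0.1165, 0.1809]
tcp_rot: [[-0.047, 0.999, -0.0], [0.999, 0.047, 0.0], [0.0, -0.0, -1.0]]
contact_force: [-0.1, -0.7, -4.1]
gripper_width: 0.135
grasp_force: 35.0
```

Emit:
jog_arm([
  {"travel": [0,0,0],"turn": [0,0,0]},
  {"travel": [0,0,0],"turn": [0,0,0]},
  {"travel": [0,0,0],"turn": [0,0,0]},
  {"travel": [0,0,0],"turn": [0,0,0]},
  {"travel": [0,0,0],"turn": [0,0,0]},
])

```text
t: 17.72
ee_pos: [0.4899, 0.1165, 0.1809]
tcp_rot: [[-0.047, 0.999, 0.0], [0.999, 0.047, -0.0], [-0.0, 0.0, -1.0]]
contact_force: [-0.5, 0.5, -3.3]
gripper_width: 0.132
grasp_force: 35.0
```

Run:
```python
from plant import status,imaging
from h import *
import pickle
s=status.observe();d=imaging.grab_frame("wrist");b=imaging.grab_frame("scene")
pickle.dump((s,d,b),open("w9.pkl","wb"))
R=s["tcp_rot"];print(s["t"],s["ee_pos"],np.degrees(np.arctan2(R[1,1],R[0,1])),s["contact_force"],s["dq"].round(2),s["gripper_width"])
print("lip",s["ee_pos"][:2]+.1*R[:2,1])
# ball in scene: warm-coloured blob near predicted ball place, compared with prediction
c=np.array([s["ee_pos"][0],s["ee_pos"][1],.140+.0185]);q=proj(b,c)[0];print("ball predicted px",q)
x,y=q.astype(int);w=b["frame"][y-12:y+13,x-12:x+13].astype(int);m=(w[...,2]-w[...,0])>12
yy,xx=np.nonzero(m);print("warm px",m.sum(),xx.mean()+x-12,yy.mean()+y-12)
old=pickle.load(open("w8.pkl","rb"))[1]["frame"].astype(int)
a=np.abs(d["frame"].astype(int)-old)[150:215,200:300].mean();print("wrist dish-area change",a)
```

```text
17.7167 [0.48992236 0.11645998 0.18094434] 2.709272090418944 [-0.51637234  0.48275535 -3.25839134] [-0.02  0.01  0.11  0.01 -0.02  0.07] 0.13233515606775773
lip [0.58981058 0.12118679]
ball predicted px [292.22984846 159.30282336]
warm px 0 nan nan
wrist dish-area change 2.7333333333333334<stdin>:11: RuntimeWarning: Mean of empty slice.
  ret = ret.dtype.type(ret / rcount)
```

Run:
```python
import pickle
from h import *
for f,i in (("w6.pkl",2),("w8.pkl",2),("w9.pkl",2)):
    D=pickle.load(open(f,"rb"));s,b=D[0],D[i]
    q=proj(b,[*s["ee_pos"][:2],.1585])[0];x,y=q.astype(int)
    w=cv2.GaussianBlur(b["frame"],(3,3),0)[y-14:y+15,x-14:x+15].astype(float);v=w[...,2]-w[...,0]
    v=v-np.median(v);m=v>max(5,v.max()*.5);n,l,st,c=cv2.connectedComponentsWithStats(m.astype(np.uint8))
    print(f,q,v.max(),[(st[k,4],c[k]+[x-14,y-14]) for k in range(1,n) if st[k,4]>5])
```

```text
w6.pkl [181.93133015 147.74215179] 8.0 [(np.int32(28), array([181.35714286, 147.46428571]))]
w8.pkl [294.51677109 152.91128581] 8.0 [(np.int32(27), array([293.92592593, 152.40740741]))]
w9.pkl [292.22984846 159.30282336] 9.0 [(np.int32(31), array([291.61290323, 158.87096774]))]
```

The ball is within a pixel of the dish's middle, and the lip is over the funnel centre. Handing in.

```bash
python3 -c "
from plant import ticket
print(ticket.hand_in())"
```

```text
the job is handed in; nothing more can be done
None
```

I handed the job in at about 18 s: the dish is held level and still by its handle, ball in the middle, spout square to the stand, with the lip within about 2 mm of the funnel's centre and about 2.7 cm above its rim; the first grasp closed just above the bar without touching it, so I went lower and gripped again.

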